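# Refit and cam-lock the cover of an instrument case

### The job

Refit the cover of the instrument case. First slide the loose hinge pin fully home through the three aligned hinge knuckles, from whichever side the transformer leaves free, and let go of it; then turn the clamp's round nut, with the lever still open, until the rubber pad just touches the cover's sloped lip; then flip the cam lever all the way over to lock it. Leave everything else on the bench where it is.

Things in the scene. Friction and masses are not known exactly. Their poses are not given: they have to be found in the camera images.
- case: grey sheet-metal instrument case, 150 x 180 x 50 (x, y, height), fixed to the bench; origin at the centre of its underside; its -x side (roughly towards the robot) carries the hinge, and on its +x side a 24 x 34 post, 176 high, centred 93 from the origin, carries the clamp head
- hinge (a point): middle of the hinge line, 85 from the case's origin along its -x, 72 above the bench and 16 above the cover; axes as the case's; the pin goes along y, from either end. Three 20 x 20 square knuckles, each with a round 11 bore along y: two on the case (y 15 to 35 and -35 to -15) and the cover's between them (y -12 to 12)
- cover: loose aluminium cover, 148 x 180 x 6, 0.45 kg, already in place on the case (underside 50 above the bench), its knuckle in line; origin at the centre of its plate's underside, axes as the case's. The pad's seat is a lip, 36 x 44, in its far (+x) half, sloped 0.5 rad to face the robot; the lip's middle is 50 along x and 30 above this origin
- pin_grip (a point): centre of the square grip (44 long, 16 x 16) of the loose steel hinge pin, 0.11 kg, lying on the bench left or right of the case. A round-tipped shank, 8 in diameter, runs 80 on from the grip's +x end along the pin's +x. Fully home the grip's shoulder meets the outer knuckle: this point is then 57 from the hinge middle along the hinge line. Let go, it sags 2 to 4 in its bores
- transformer_mid (a point): centre of a heavy transformer, 70 x 46 x 82 high, 0.9 kg, that stands beside one end of the hinge, in the pin's way on that side. Bystander
- dish: flat steel dish, 70 x 50 x 14 high, standing beside the other end of the hinge, low enough to work above; origin at the centre of its underside. Bystander
- heatsink: finned heat sink, 60 x 44 x 25 high, on the side of the case where the pin is not; origin at the centre of its underside. Bystander
- screwdriver: screwdriver lying on the bench on the right. Bystander
- cup: empty plastic cup, 72 wide, 85 high, at the far right; origin at the centre of its underside. Bystander
- board: circuit board, 80 x 120, lying at the far left; origin at the centre of its underside. Bystander
- nut_grip (a point): on the axis of the clamp's nut, centre of its round gripped part (32 diameter, 24 high; the head's flat top, 36 x 40, is 24 below along the axis). z points up along the spindle, which leans 0.5 rad (29 deg) from vertical towards the case's -x (the robot's side); y is the case's y. The frame does not turn with the nut, which does not travel along its axis
- nut (a joint): angle of the nut, rad, 0 to 4.2; grows when turned clockwise seen from above; each rad lowers the pad 2.5 mm. With the lever fully open the pad just touches the lip at 3.0; it starts at 0.6 to 2.0 (pad clear). Turns stiffly (0.25 N m) and stays where it is left
- pad: round rubber pad, 22 in diameter, 12 thick, at the spindle's lower end; origin at the centre of its underside, z up along the spindle. Sprung, about 3 N per mm. The lever's cam lowers it evenly by 5 mm, so a nut set at touch gives a lock force of about 14 N; a setting 1.1 mm off either way is still right
- lever (a joint): angle of the cam lever, rad: 0 fully open, leaning away from the robot (50 deg from the nut_grip z towards the case's +x); 1.745 locked against its stop, over towards the robot (50 deg to the other side of nut_grip's z). Starts at 0 to 0.15, stays where it is left; needs 2 to 3 N at the bar
- lever_pivot (a point): the lever's pivot, 55 to the +y side of the spindle's axis and 38 below the nut's grip point along the spindle once the nut is at 3.0 (it moves up and down with the pad as the nut turns); axes as nut_grip's. The lever swings about y
- lever_bar (a point): centre of the black round cross-bar at the T-shaped lever's end, 70 from the pivot; the bar is 14 in diameter and 36 long along y. Turns with the lever
There are look-alikes about, which are no part of the job. Of the things like the part that bears pin_grip, leave any that is blue; of the rest the smaller one is meant.

How it is judged:
By the outcome, as a careful person would: the job done as asked, in the order asked, and still so for the second after the job is handed in, with the robot touching nothing.
It also fails if it takes over 72 s, if anything falls off the work surface, if the arm or the gripper's body presses on something with over 40 N, if the wrist force passes 120 N, or if a joint passes its speed limit or range.

### The arm

A 6-joint arm with a two-finger parallel gripper is mounted at the origin on the work surface. World frame = base frame: x ahead of the robot, y to its left, z up, the work surface at z = 0. Lengths are in m, angles in degrees, forces in N, time in s.
With the tool pointing down it reaches from about 0.375 to 0.9 m from the base axis. Payload 3.1 kg.
Tool frame: the origin (TCP) lies at the very end of the fingers, on their centre line; the grasp point (between the pads) lies behind it (bot.grip_depth is the z of the grasp point in the tool frame, in m); z points along the fingers, y is the direction in which the jaws open and shut (so a half turn about z gives the same grasp; the last joint's range is limited). The gripper opens to 87 mm and grips with 3 to 60 N. Pads are 19 mm wide; open, the fingers measure 117 mm over their backs; the gripper's body (75 mm by 190 mm) begins 51 mm behind the grasp point.
Start: joints at [-81.904, 30.224, 82.088, -0, 67.689, -10.227], TCP at [0.197, -0.593, 0.223] pointing down, gripper open.
Joint ranges: [-176.69, 176.69], [-43.24, 126.21], [12.49, 139.97], [-82, 262], [0, 151.66], [-163.58, 163.58]. Speed limits (degrees/s): [159.86, 159.86, 180, 180, 180, 180].

### API

Orientations are given as a 3x3 rotation matrix whose columns are the frame's x, y, z axes.
In Python, from rig import bot, vision gives the robot as it stands. The module is installed in compiled form; this text tells all that it offers.
- The arm moves only by the shell command python3 -m jog 'ROWS'. ROWS is JSON, a list of rows, each a list of 3 entries, a list of its own where there are three numbers: the shift along the tool's x, y, z in mm, then the turn, a rotation vector about the tool's x, y, z in degrees, then the closure, from 0 (fully open) to 1 (shut). In form: [[[dx, dy, dz], [wx, wy, wz], fingers], ...]. A call has 1 to 12 rows; each row is the pose to reach, as a shift and turn from the pose commanded when the call began, along the tool's axes at that moment; what a row does not reach only later rows make up. A row lasts 1/12 s, in which the tool goes at most 41.7 mm and 7.16 degrees, less where a joint would pass 70% of its speed; a pose out of reach is approached as far as the arm can. A call with a gripper value outside its range is refused whole. The fingers move at their own pace and stop on an object; the grip force is fixed at half the most. Time passes only in rows, so rows that repeat a pose let the fingers close. It gives the time, the measured TCP pose, the force and the opening at its end, in the units of the state.
- bot.read_state(): the state, without advancing time (a new reading comes with each control period).
- vision.capture(name): name is "scene" or "top" or "wrist"; returns the picture (420x560x3 uint8, red, green, blue); there is no depth.
- vision.camera_info(name): a dict with "intrinsics" (3x3 intrinsics, pixels), "camera_from_world" (4x4, takes a point from world to camera coordinates); the wrist camera has in their place "mount" (4x4, takes a point from camera to tool coordinates, whose origin is the TCP and whose axes are the flange's). Camera axes: x right, y up, looking along -z (the intrinsics and any distortion apply to the point x, -y, -z); pixel columns grow to the right and rows downward; lengths in m; the calibration is good to about 2 mm. The wrist camera is an equidistant fisheye: a pixel r from the principal point sees the ray r / f radians off the axis. A picture is of the moment at which its call begins: read the wrist's pose just before it. camera_info takes no time and is no camera call.
- bot.hand_in(): hands the job in, once; it reports no verdict.
The state is a dict: "time_s": time; "joint_positions": joint angles; "qvel": joint speeds; "tau": joint torques, N m; "position": TCP position; "tcp_rot": TCP orientation; "force": force on the tool from outside, world axes, zero at the start; "moment": the same for the moment, N m; "opening": opening from 0.0 (shut) to 1.0 (fully open).
Only numpy, scipy, OpenCV 4.12 (cv2) and the standard library are available. Lean on these libraries where they do the work, as an engineer would, in place of code of your own. Each camera call takes 0.05 s, during which the arm holds its last target. There are 200 camera calls.

## Working session

There is one attempt and no reset: what is moved stays moved. The work goes in short steps, Python scripts to look and compute and a shell command to move; the robot and the scene stay as the last step left them, time stands still between calls to the robot, and variables do not carry over. Pictures are saved under pics/ and viewed, about 8 in all and at most 12, crops included, and the job is handed in when it is done.

```bash
mkdir -p pics; python3 - <<'E'
from rig import bot, vision
import cv2, numpy as np
for n in ["scene","top"]:
    cv2.imwrite(f"pics/{n}0.png", vision.capture(n)[:,:,::-1])
    print(n,{k:np.round(v,4).tolist() if not isinstance(v,str) else v for k,v in vision.camera_info(n).items()})
i=vision.camera_info("wrist");print({k:np.round(v,4).tolist() for k,v in i.items() if not isinstance(v,str)})
s=bot.read_state();print(s, bot.grip_depth)
E
```

```text
scene {'intrinsics': [[486.6883, 0.0, 277.7846], [0.0, 486.6883, 208.6257], [0.0, 0.0, 1.0]], 'camera_from_world': [[-0.8483, 0.5295, 0.0024, 0.5097], [-0.4478, -0.7199, 0.5303, 0.1398], [0.2825, 0.4488, 0.8478, -1.2971], [0.0, 0.0, 0.0, 1.0]]}
top {'intrinsics': [[406.3253, 0.0, 282.2936], [0.0, 406.3253, 213.6361], [0.0, 0.0, 1.0]], 'camera_from_world': [[0.0083, -1.0, 0.0007, -0.0427], [0.9888, 0.0083, 0.149, -0.5703], [-0.149, -0.0005, 0.9888, -1.0356], [0.0, 0.0, 0.0, 1.0]]}
{'intrinsics': [[325.1923, 0.0, 273.3342], [0.0, 325.1923, 207.0169], [0.0, 0.0, 1.0]], 'mount': [[0.0012, 0.9648, 0.2629, 0.0719], [1.0, -0.0011, -0.0006, 0.0004], [-0.0003, 0.2629, -0.9648, -0.1622], [0.0, 0.0, 0.0, 1.0]]}
{'time_s': 0.1, 'joint_positions': array([-8.19038042e+01,  3.02736806e+01,  8.21509549e+01,  3.83422873e-04,
        6.76880356e+01, -1.02276408e+01]), 'qvel': array([-0.00779143, -0.12232608, -0.19415004, -0.05174275, -0.05802071,
       -0.05132079]), 'tau': array([-6.23429751e-04, -4.40985096e+01, -1.77150357e+01,  6.35422859e-02,
        5.33865974e-02, -2.99493729e-05]), 'position': array([ 0.19642252, -0.59262675,  0.22165843]), 'tcp_rot': array([[ 9.49295615e-01,  3.14384735e-01, -2.70820737e-04],
       [ 3.14384651e-01, -9.49293683e-01,  1.94775066e-03],
       [ 3.55254662e-04, -1.93413305e-03, -9.99998066e-01]]), 'force': array([-0.09253332, -0.14997666,  0.11376951]), 'moment': array([ 0.03519974, -0.02353086, -0.01682888]), 'opening': 1.0028036856380047} -0.0187
```

View pics/scene0.png

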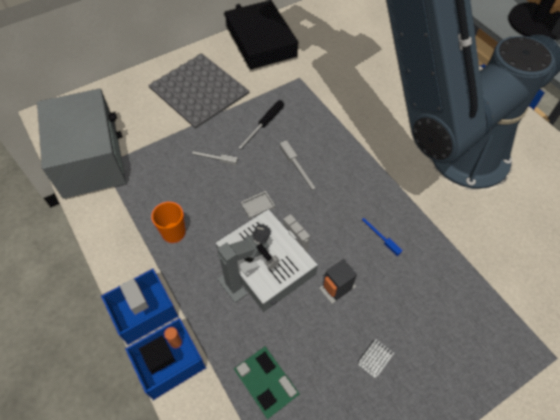

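View pics/top0.png

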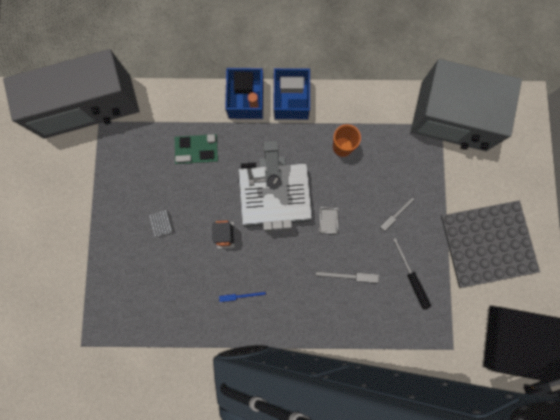

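Top view: the transformer is at (223,234), on the left end of the hinge. The dish is at (328,220) on the right, so the pin goes in from the right (-y). Pin-like things are A at (368,278), B at (390,220) and the blue one at (230,298), which is excluded. I'll measure A and B and enlarge them.

```bash
cat > h.py <<'E'
import numpy as np, cv2
from rig import bot, vision
def ray(n,px,st=None):
    i=vision.camera_info(n);K=np.array(i["intrinsics"])
    u=(px[0]-K[0,2])/K[0,0];v=(px[1]-K[1,2])/K[1,1]
    if n=="wrist":
        M=np.array(i["mount"]);r=np.hypot(u,v);d=np.array([u/r*np.sin(r),-v/r*np.sin(r),-np.cos(r)]) if r>1e-9 else np.array([0,0,-1.])
        R=np.array(st["tcp_rot"]);return R@M[:3,3]+st["position"],R@M[:3,:3]@d
    T=np.array(i["camera_from_world"]);d=T[:3,:3].T@np.array([u,-v,-1.]);return -T[:3,:3].T@T[:3,3],d
def onz(n,px,z,st=None):
    o,d=ray(n,px,st);return o+d*(z-o[2])/d[2]
def tri(rs):
    A=np.zeros((3,3));b=np.zeros(3)
    for o,d in rs:
        d=d/np.linalg.norm(d);P=np.eye(3)-np.outer(d,d);A+=P;b+=P@o
    x=np.linalg.solve(A,b);return x,[np.linalg.norm(np.cross(x-o,d/np.linalg.norm(d)))*1000 for o,d in rs]
def proj(n,X,st=None):
    i=vision.camera_info(n);K=np.array(i["intrinsics"])
    if n=="wrist":
        M=np.array(i["mount"]);c=M[:3,:3].T@(np.array(st["tcp_rot"]).T@(np.array(X)-st["position"])-M[:3,3])
        p=np.array([c[0],-c[1]]);t=np.arctan2(np.hypot(*p),-c[2]);p=p/np.hypot(*p)*t
    else:
        T=np.array(i["camera_from_world"]);c=T[:3,:3]@np.array(X)+T[:3,3];p=np.array([c[0],-c[1]])/-c[2]
    return p*[K[0,0],K[1,1]]+K[:2,2]
E
python3 - <<'E'
from h import *
t=cv2.imread("pics/top0.png");s=cv2.imread("pics/scene0.png")
a=cv2.resize(t[185:315,310:440],(400,400),interpolation=3)
b=cv2.resize(t[130:260,205:335],(400,400),interpolation=3)
cv2.imwrite("pics/crop1.png",np.hstack([a,b]))
hsv=cv2.cvtColor(t,cv2.COLOR_BGR2HSV);g=t.min(2)
m=(g>95).astype(np.uint8)
n,l,st,c=cv2.connectedComponentsWithStats(m)
for k in range(1,n):
    x,y,w,h,A=st[k]
    if A>25 and 100<x<440 and 125<y<340:
        pts=np.argwhere(l==k)[:,::-1].astype(np.float32);W=np.array([onz("top",p,0.008)[:2] for p in pts],np.float32)
        print(st[k],c[k].round(1),[np.round(q,3) for q in cv2.minAreaRect(W)])
E
```

```text
[219 150  14  15  82] [225. 155.] [array([0.74 , 0.124]), array([0.037, 0.036]), np.float64(46.965)]
[426 216  15  11  65] [434.3 221.8] [array([ 0.557, -0.449]), array([0.027, 0.038]), np.float64(8.628)]
[165 231  25  12 113] [177.9 236.7] [array([0.511, 0.248]), array([0.03 , 0.065]), np.float64(0.481)]
[218 284  27  11 101] [230.3 289.7] [array([0.372, 0.097]), array([0.022, 0.069]), np.float64(5.163)]
```

View pics/crop1.png

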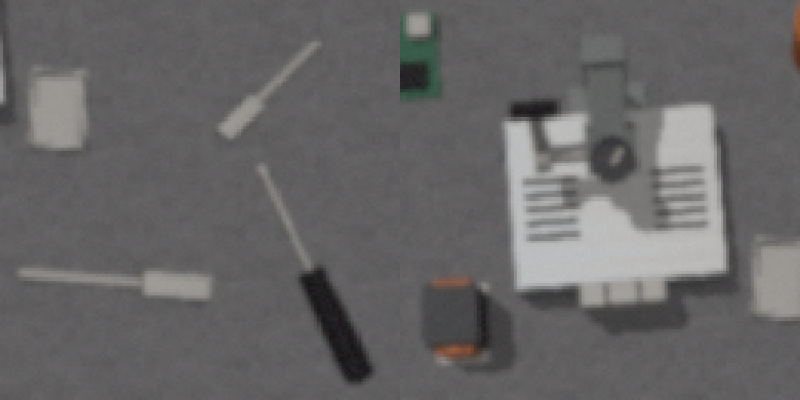

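Crop: A's grip and length are bigger, at (368,278). B, at about (388,223) with its tip at (413,198), is the smaller one and not blue, so B is the pin. Next I'll measure B, the cover and the knuckles with masks.

```bash
python3 - <<'E'
from h import *
t=cv2.imread("pics/top0.png")
def comps(thr,x0,x1,y0,y1,z,mina):
    m=np.zeros(t.shape[:2],np.uint8);m[y0:y1,x0:x1]=(t.min(2)[y0:y1,x0:x1]>thr)
    n,l,st,c=cv2.connectedComponentsWithStats(m)
    for k in range(1,n):
        if st[k][4]<mina: continue
        p=np.argwhere(l==k)[:,::-1].astype(np.float32);W=np.array([onz("top",q,z)[:2] for q in p],np.float32)
        r=cv2.minAreaRect(W);print(thr,st[k],c[k].round(1),np.round(r[0],4),np.round(r[1],4),round(r[2],1))
        print(cv2.boxPoints(cv2.minAreaRect(p)).round(1).tolist())
print(np.median(t.min(2)[200:300,330:440]))
for th in (115,125,140): comps(th,375,420,190,240,.008,15);comps(th,315,385,262,290,.008,15)
comps(125,316,342,200,240,.014,30)
for th in (190,): comps(th,225,320,155,225,.056,100)
comps(125,255,300,219,232,.082,20)
E
```

```text
95.0
115 [381 198  33  32 169] [393.9 216.3] [ 0.5805 -0.3526] [0.0152 0.1195] 44.6
[[380.0, 226.0], [410.0, 196.0], [414.0, 200.0], [384.0, 230.0]]
115 [316 272  63  10 304] [354.  276.1] [ 0.4102 -0.2128] [0.1666 0.0209] 85.3
[[315.70001220703125, 276.3999938964844], [316.3999938964844, 268.6000061035156], [378.5, 274.20001220703125], [377.79998779296875, 282.1000061035156]]
125 [381 199  32  31 119] [392.1 218.3] [ 0.5798 -0.3532] [0.0133 0.1155] 44.6
[[381.0, 226.0], [410.0, 197.0], [413.5, 200.5], [384.5, 229.5]]
125 [317 273  61   9 232] [356.8 276.3] [ 0.4098 -0.2128] [0.1614 0.0196] 85.8
[[316.70001220703125, 276.6000061035156], [317.29998779296875, 269.29998779296875], [377.6000061035156, 274.29998779296875], [376.8999938964844, 281.70001220703125]]
140 [382 217  12  11  47] [387.6 222.4] [ 0.5545 -0.3262] [0.0076 0.0376] 44.6
[[382.0, 226.0], [391.5, 216.5], [393.5, 218.5], [384.0, 228.0]]
140 [357 274  20   7 110] [366.5 277.1] [ 0.4058 -0.2648] [0.0515 0.0144] 85.3
[[356.6000061035156, 279.0], [357.1000061035156, 273.6000061035156], [376.3999938964844, 275.29998779296875], [375.8999938964844, 280.70001220703125]]
125 [320 208  18  25 378] [328.5 220.7] [ 0.5586 -0.1636] [0.0658 0.0464] 0.5
[[320.0, 208.0], [337.0, 208.0], [337.0, 232.0], [320.0, 232.0]]
125 [255 219  45  10 282] [274.6 222.5] [ 0.5392 -0.0247] [0.0231 0.1122] 0.5
[[255.0, 219.0], [299.0, 219.0], [299.0, 228.0], [255.0, 228.0]]
```

B measures about 120 mm long (given 124) and A 167 mm, which confirms B. Its grip is at about (0.554, -0.327), pointing about -45°. Next I'll move above it.

```bash
cat >> h.py <<'E'
from scipy.spatial.transform import Rotation as Ro
def down(yaw):
    c,s=np.cos(np.radians(yaw)),np.sin(np.radians(yaw));return np.array([[c,s,0],[s,-c,0],[0,0,-1.]])
def go(p,R,st=None,quiet=0):
    st=st or bot.read_state();R0=np.array(st["tcp_rot"])
    print("shift",np.round(R0.T@(np.array(p)-st["position"])*1000,1),"turn",np.round(Ro.from_matrix(R0.T@R).as_rotvec(degrees=True),2))
def snap(name,f):
    st=bot.read_state();im=vision.capture(name)[:,:,::-1];cv2.imwrite(f"pics/{f}.png",im);np.save(f"pics/{f}.npy",st,allow_pickle=True);return st,im
def load(f): return np.load(f"pics/{f}.npy",allow_pickle=True).item(),cv2.imread(f"pics/{f}.png")
E
python3 - <<'E'
from h import *
go([.50,-.28,.22],down(-45))
E
```

```text
shift [ 386.5 -201.3    2.2] turn [-1.100e-01  4.000e-02  6.332e+01]
```

```bash
python3 -m jog '[[[386.5,-201.3,2],[0,0,63.3],0],[[386.5,-201.3,2],[0,0,63.3],0],[[386.5,-201.3,2],[0,0,63.3],0],[[386.5,-201.3,2],[0,0,63.3],0],[[386.5,-201.3,2],[0,0,63.3],0],[[386.5,-201.3,2],[0,0,63.3],0],[[386.5,-201.3,2],[0,0,63.3],0],[[386.5,-201.3,2],[0,0,63.3],0],[[386.5,-201.3,2],[0,0,63.3],0],[[386.5,-201.3,2],[0,0,63.3],0],[[386.5,-201.3,2],[0,0,63.3],0],[[386.5,-201.3,2],[0,0,63.3],0]]'; python3 - <<'E'
from h import *
snap("wrist","w1")
E
```

```text
time_s: 1.1
position: [0.5039, -0.275, 0.2202]
tcp_rot: [[0.712, -0.702, 0.002], [-0.702, -0.712, 0.003], [-0.001, -0.003, -1.0]]
force: [-0.2, -1.0, 0.3]
opening: 1.002
```

View pics/w1.png

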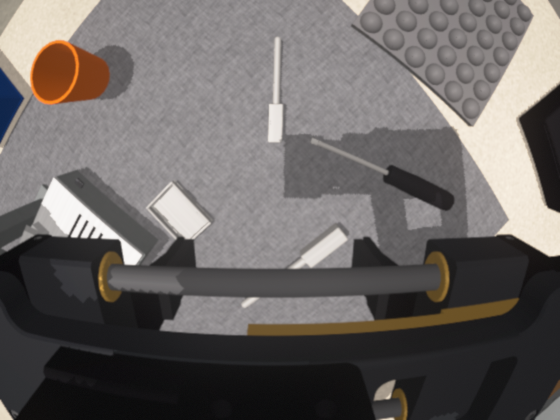

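The wrist view shows pin B upright: grip at (276,122), tip at (278,40), with dish and case at lower left. Now its exact pose.

```bash
python3 - <<'E'
from h import *
st,im=load("w1")
m=np.zeros(im.shape[:2],np.uint8);m[25:155,255:300]=(im.min(2)[25:155,255:300]>165)
n,l,s,c=cv2.connectedComponentsWithStats(m)
k=1+np.argmax(s[1:,4]);print(s[k])
for z in (.008,.016):
    p=np.argwhere(l==k)[:,::-1];W=np.array([onz("wrist",q,z,st)[:2] for q in p],np.float32)
    r=cv2.minAreaRect(W);print(z,np.round(r[0],4),np.round(r[1],4),r[2])
    d=np.array([np.cos(np.radians(-45)),np.sin(np.radians(-45))])
    vx,vy,x0,y0=cv2.fitLine(W,cv2.DIST_L2,0,.01,.01).ravel();print("dir",np.degrees(np.arctan2(vy,vx)))
    a=W@np.array([vx,vy]);
    h=np.histogram(a,bins=20);print(np.round(a.min(),4),np.round(a.max(),4),h[0])
    near=W[(a-a.min()<.04)&(a-a.min()>.004)] if vx>0 else W[(a.max()-a<.04)&(a.max()-a>.004)]
    g=cv2.minAreaRect(near);print("grip",np.round(g[0],4),np.round(g[1],4),g[2])
g=np.array(g[0]); 
E
```

```text
[267  37  16 106 921]
0.008 [ 0.5789 -0.3538] [0.0162 0.1236] 42.21576690673828
dir -46.043667
0.595 0.7183 [80 73 72 84 74 74 80 33 31 35 30 30 34 25 25 25 29 31 30 26]
grip [ 0.5524 -0.3245] [0.0162 0.0355] 42.21576690673828
0.016 [ 0.5784 -0.3532] [0.0159 0.1209] 42.2157096862793
dir -46.043667
0.5955 0.7162 [80 73 72 84 74 74 80 33 31 35 30 30 34 25 25 25 29 31 30 26]
grip [ 0.5528 -0.325 ] [0.0159 0.0359] 42.2157096862793
```

```bash
python3 - <<'E'
from h import *
go([.5522,-.3246,.06],down(-47));go([.5522,-.3246,.003],down(-47))
E
```

```text
shift [ 69.1  -1.7 160.1] turn [-0.03  0.05  2.37]
shift [ 69.1  -1.7 217.1] turn [-0.03  0.05  2.37]
```

```bash
python3 -m jog '[[[69.1,-1.7,100],[0,0,2.4],0],[[69.1,-1.7,170],[0,0,2.4],0],[[69.1,-1.7,170],[0,0,2.4],0],[[69.1,-1.7,170],[0,0,2.4],0],[[69.1,-1.7,170],[0,0,2.4],0],[[69.1,-1.7,170],[0,0,2.4],0],[[69.1,-1.7,170],[0,0,2.4],0],[[69.1,-1.7,170],[0,0,2.4],0]]'; python3 - <<'E'
from h import *
go([.5522,-.3246,.003],down(-47))
E
```

```text
time_s: 1.82
position: [0.5501, -0.3292, 0.0517]
tcp_rot: [[0.677, -0.736, 0.001], [-0.736, -0.677, -0.001], [0.001, -0.0, -1.0]]
force: [-0.1, -0.2, 0.6]
opening: 0.999
shift [-2.  -4.7 48.7] turn [-0.   -0.08 -0.42]
```

```bash
python3 -m jog '[[[-2,-4.7,30],[0,0,-0.4],0],[[-2,-4.7,48.5],[0,0,-0.4],0],[[-2,-4.7,48.5],[0,0,-0.4],0],[[-2,-4.7,48.5],[0,0,-0.4],0],[[-2,-4.7,48.5],[0,0,-0.4],1],[[-2,-4.7,48.5],[0,0,-0.4],1],[[-2,-4.7,48.5],[0,0,-0.4],1],[[-2,-4.7,48.5],[0,0,-0.4],1],[[-2,-4.7,48.5],[0,0,-0.4],1],[[-2,-4.7,48.5],[0,0,-0.4],1],[[-2,-4.7,48.5],[0,0,-0.4],1],[[-2,-4.7,48.5],[0,0,-0.4],1]]'; python3 - <<'E'
from h import *
go([.50,-.23,.20],down(90))
E
```

```text
time_s: 2.82
position: [0.5523, -0.3236, 0.002]
tcp_rot: [[0.682, -0.731, -0.0], [-0.731, -0.682, 0.0], [-0.0, 0.0, -1.0]]
force: [-0.2, -0.6, 0.2]
opening: 0.481
shift [-104.2  -25.7 -198. ] turn [-1.0000e-02  0.0000e+00 -1.3698e+02]
```

```bash
python3 -m jog '[[[0,0,0],[0,0,0],1],[[0,0,0],[0,0,0],1],[[0,0,0],[0,0,0],1],[[0,0,0],[0,0,0],1],[[0,0,0],[0,0,0],1],[[0,0,0],[0,0,0],1],[[0,0,-40],[0,0,0],1],[[0,0,-80],[0,0,0],1],[[-20,-5,-120],[0,0,-7],1],[[-40,-10,-160],[0,0,-14],1],[[-60,-15,-195],[0,0,-21],1],[[-80,-20,-198],[0,0,-28],1]]'; python3 - <<'E'
from h import *
go([.48,-.15,.20],down(90))
E
```

```text
time_s: 3.82
position: [0.5152, -0.2534, 0.2061]
tcp_rot: [[0.947, -0.32, 0.01], [-0.32, -0.947, -0.007], [0.012, 0.004, -1.0]]
force: [1.3, -0.6, -1.0]
opening: 0.182
shift [-66.5 -86.8   5. ] turn [   0.79   -0.25 -108.65]
```

```bash
R='[[-66,-87,5],[0,0,-108.6],1]'; python3 -m jog '[[[-66,-87,5],[0,0,-108.6],1],[[-66,-87,5],[0,0,-108.6],1],[[-66,-87,5],[0,0,-108.6],1],[[-66,-87,5],[0,0,-108.6],1],[[-66,-87,5],[0,0,-108.6],1],[[-66,-87,5],[0,0,-108.6],1],[[-66,-87,5],[0,0,-108.6],1],[[-66,-87,5],[0,0,-108.6],1],[[-66,-87,5],[0,0,-108.6],1],[[-66,-87,5],[0,0,-108.6],1],[[-66,-87,5],[0,0,-108.6],1],[[-66,-87,5],[0,0,-108.6],1]]'; python3 - <<'E'
from h import *
go([.48,-.15,.20],down(90))
E
```

```text
time_s: 4.82
position: [0.478, -0.1476, 0.195]
tcp_rot: [[0.385, 0.923, -0.0], [0.923, -0.385, 0.0], [0.0, -0.0, -1.0]]
force: [-0.4, -0.1, -1.0]
opening: 0.183
shift [-1.4  2.8 -5. ] turn [-2.000e-02 -1.000e-02 -2.267e+01]
```

```bash
python3 -m jog '[[[-1.4,2.8,-5],[0,0,-22.7],1],[[-1.4,2.8,-5],[0,0,-22.7],1],[[-1.4,2.8,-5],[0,0,-22.7],1],[[-1.4,2.8,-5],[0,0,-22.7],1],[[-1.4,2.8,-5],[0,0,-22.7],1],[[-1.4,2.8,-5],[0,0,-22.7],1]]'; python3 - <<'E'
from h import *
st,_=snap("wrist","w2");print(st["position"],st["tcp_rot"].round(3))
E
```

```text
time_s: 5.32
position: [0.4801, -0.1501, 0.2]
tcp_rot: [[0.008, 1.0, -0.0], [1.0, -0.008, 0.0], [0.0, -0.0, -1.0]]
force: [-0.6, -1.2, -0.3]
opening: 0.184
[ 0.48010542 -0.15008582  0.19997661] [[ 0.008  1.    -0.   ]
 [ 1.    -0.008  0.   ]
 [ 0.    -0.    -1.   ]]
```

View pics/w2.png

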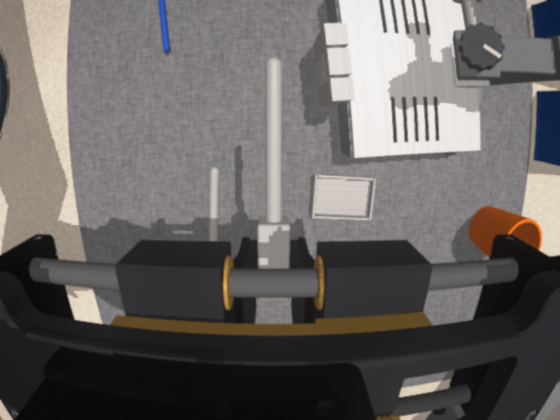

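The view shows the pin held straight ahead (tip (274,60)), the knuckles at (336..342, 24..100) with the cover to their right, the nut at (482,47) and the dish below. I'll enlarge the knuckles to read their corners.

```bash
python3 - <<'E'
from h import *
st,im=load("w2")
a=cv2.resize(im[10:115,310:370],None,fx=5.6,fy=5.6,interpolation=3)
b=cv2.resize(im[40:240,235:310],None,fx=2.9,fy=2.9,interpolation=3)
c=np.zeros((590,600,3),np.uint8);c[:a.shape[0],:a.shape[1]]=a;c[:b.shape[0],345:345+b.shape[1]]=b
cv2.imwrite("pics/c2.png",c)
# pin shank mask & grip
m=np.zeros(im.shape[:2],np.uint8);m[40:240,250:300]=im.min(2)[40:240,250:300]>150
n,l,s,ct=cv2.connectedComponentsWithStats(m);k=1+np.argmax(s[1:,4]);print(s[k])
for r in range(60,240,15):
    x=np.where(l[r]==k)[0]; 
    if len(x): print(r,x.min(),x.max(),onz("wrist",((x.min()+x.max())/2,r),.206,st).round(4),(onz("wrist",(x.max()+1,r),.206,st)-onz("wrist",(x.min(),r),.206,st)).round(4)[0])
E
```

```text
[ 268   57   13  166 2122]
60 269 279 [ 0.4816 -0.0493  0.206 ] 0.0052
75 268 280 [ 0.4815 -0.0567  0.206 ] 0.0061
90 268 280 [ 0.4814 -0.0641  0.206 ] 0.0061
105 268 280 [ 0.4814 -0.0713  0.206 ] 0.0062
120 268 280 [ 0.4813 -0.0785  0.206 ] 0.0062
135 268 280 [ 0.4813 -0.0857  0.206 ] 0.0062
150 268 280 [ 0.4812 -0.093   0.206 ] 0.0062
165 268 280 [ 0.4812 -0.1003  0.206 ] 0.0063
180 268 280 [ 0.4811 -0.1077  0.206 ] 0.0063
195 268 280 [ 0.4811 -0.1152  0.206 ] 0.0064
210 268 280 [ 0.481  -0.1229  0.206 ] 0.0065
```

View pics/c2.png

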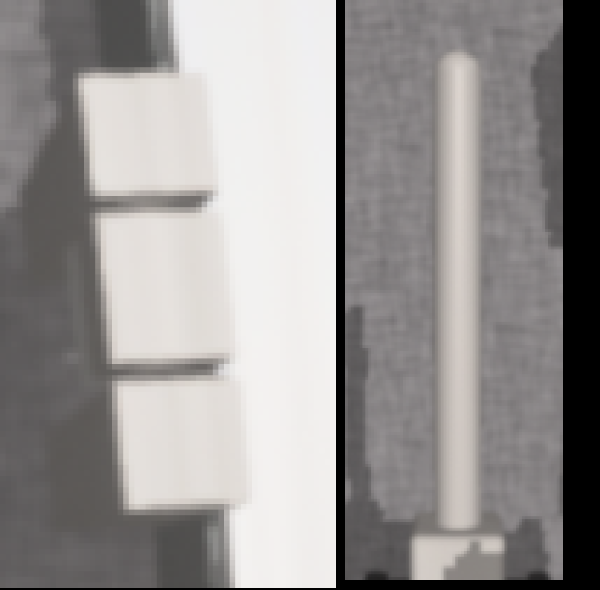

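```bash
python3 - <<'E'
from h import *
st,im=load("w2")
K=np.array([[80,75],[207,72],[215,192],[90,195],[97,210],[220,208],[232,357],[107,362],[113,377],[240,375],[247,508],[125,510]])/5.6+[310,10]
P=np.array([onz("wrist",k-.0,.082,st)[:2] for k in K]);
for q in P.reshape(3,4,2): print(q.round(4).tolist(),q.mean(0).round(4),"w",(q[1]-q[0]).round(4)[0],"h",(q[0]-q[3]).round(4)[1])
c=P.reshape(3,4,2).mean(1);d=c[0]-c[2];print("ctr",P.mean(0),"yaw",np.degrees(np.arctan2(-d[0],d[1])), [np.degrees(np.arctan2(-(a-b)[0],(a-b)[1])) for a,b in ((P[0],P[11]),(P[1],P[10]))])
# cover edge in w2: print column transitions
g=im.min(2).astype(int)
# top view check: 
print(proj("top",[*P.mean(0),.082]),proj("scene",[*P.mean(0),.082]))
E
```

```text
[[0.5255, 0.0086], [0.5456, 0.0104], [0.5464, -0.0097], [0.5266, -0.0114]] [ 5.36e-01 -5.00e-04] w 0.0201 h 0.02
[[0.5277, -0.0138], [0.5471, -0.0123], [0.5486, -0.0364], [0.5289, -0.0382]] [ 0.5381 -0.0252] w 0.0194 h 0.0244
[[0.5298, -0.0405], [0.5499, -0.0392], [0.551, -0.0603], [0.5316, -0.0613]] [ 0.5406 -0.0503] w 0.0201 h 0.0208
ctr [ 0.53822982 -0.02534843] yaw 5.236675253434398 [np.float64(5.036310747011326), np.float64(4.329202920294676)]
[277.26226697 223.86899597] [295.63266562 226.3312083 ]
```

Knuckle sizes come out at 20, 24 and 20 mm as given, so the hinge is at (0.538, -0.025) with the case yawed about 4.8°. Next I'll move to the pre-insertion pose.

```bash
cat >> h.py <<'E'
YAW=4.8;H=np.array([.5382,-.0253,.072])
def hinge(s,z=.066,lat=-.0007):
    u=np.array([-np.sin(np.radians(YAW)),np.cos(np.radians(YAW)),0]);v=np.array([u[1],-u[0],0])
    p=H+s*u+lat*v;p[2]=z;return p
E
python3 - <<'E'
from h import *
go(hinge(-.149,.12),down(90+YAW));go(hinge(-.149),down(90+YAW))
E
```

```text
shift [-23.2  70.   80. ] turn [-0.01 -0.01 -5.25]
shift [-23.2  70.  134. ] turn [-0.01 -0.01 -5.25]
```

```bash
python3 -m jog '[[[-23.2,40,20],[0,0,-5.2],1],[[-23.2,70,50],[0,0,-5.2],1],[[-23.2,70,90],[0,0,-5.2],1],[[-23.2,70,120],[0,0,-5.2],1],[[-23.2,70,134],[0,0,-5.2],1],[[-23.2,70,134],[0,0,-5.2],1],[[-23.2,70,134],[0,0,-5.2],1],[[-23.2,70,134],[0,0,-5.2],1],[[-23.2,70,134],[0,0,-5.2],1],[[-23.2,70,134],[0,0,-5.2],1]]'; python3 - <<'E'
from h import *
st,im=snap("wrist","w3");go(hinge(-.149),down(90+YAW))
cv2.imwrite("pics/c3.png",cv2.resize(im[0:240,200:360],None,fx=2.5,fy=2.5,interpolation=3))
E
```

```text
time_s: 6.2
position: [0.5512, -0.1744, 0.0679]
tcp_rot: [[-0.085, 0.996, 0.003], [0.996, 0.085, -0.002], [-0.002, 0.003, -1.0]]
force: [0.3, 0.2, -1.3]
opening: 0.178
shift [ 0.5 -1.   1.7] turn [0.16 0.1  0.06]
```

View pics/c3.png

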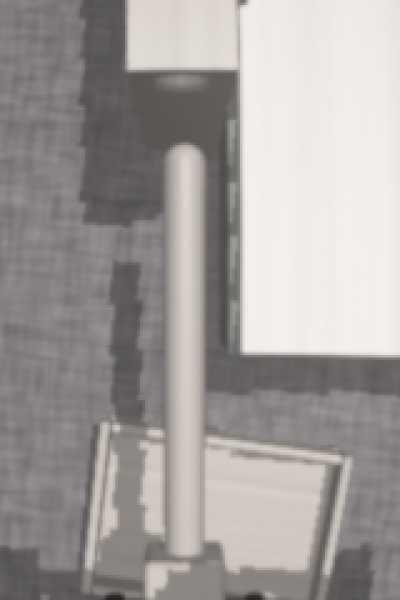

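The pin points straight at the near knuckle's bore, parallel to the cover edge. A quick numeric check of lateral offset:

```bash
python3 - <<'E'
from h import *
st,im=load("w3")
f=lambda x,y,z:onz("wrist",(200+x/2.5,y/2.5),z,st)
R=st["tcp_rot"]
T=lambda p:(R.T@(p-st["position"])*1000).round(2)
print("knuckle edge",T(f(127,71,.082)),T(f(238,71,.082)),"mid",T((f(127,71,.082)+f(238,71,.082))/2))
for r in (160,300,500): print("shank",T((f(165,r,.0738)+f(204,r,.0738))/2), T(f(204,r,.0738)-f(165,r,.0738)+st["position"]))
print("cover edge",T(f(241,20,.056)),T(f(241,340,.056)),"knuckle side", T(f(239,5,.082)),T(f(238,65,.082)))
print("tip",T(f(184,144,.0738)),"corner cover world",f(241,354,.056))
E
```

```text
knuckle edge [114.47  -9.92 -14.36] [114.51  10.1  -14.3 ] mid [ 1.1449e+02  9.0000e-02 -1.4330e+01]
shank [98.73  0.47 -6.1 ] [0.02 7.36 0.02]
shank [71.56  0.51 -6.05] [0.01 7.41 0.02]
shank [32.33  0.57 -5.97] [0.   7.73 0.02]
cover edge [134.2   12.54  11.67] [63.09 12.57 11.81] knuckle side [127.9   10.37 -14.33] [115.69  10.11 -14.31]
tip [101.9    0.38  -6.11] corner cover world [ 0.55873415 -0.11347382  0.056     ]
```

```bash
python3 -m jog '[[[0,-0.4,0],[0,0,0],1],[[0,-0.4,0],[0,0,0],1],[[0,-0.4,0],[0,0,0],1]]'; python3 - <<'E'
from h import *
go(hinge(-.149),down(90+YAW))
print(bot.read_state()["position"])
E
```

```text
time_s: 6.5
position: [0.5498, -0.1739, 0.0665]
tcp_rot: [[-0.085, 0.996, 0.001], [0.996, 0.085, -0.0], [-0.0, 0.001, -1.0]]
force: [0.8, 0.6, -0.7]
opening: 0.18
shift [0.1 0.1 0.5] turn [0.03 0.02 0.06]
[ 0.5498341  -0.17391722  0.06650388]
```

```bash
python3 -m jog '[[[6,0.5,0.4],[0,0,0],1],[[12,0.6,0.4],[0,0,0],1],[[17,0.6,0.4],[0,0,0],1],[[22,0.6,0.4],[0,0,0],1],[[27,0.6,0.4],[0,0,0],1],[[32,0.6,0.4],[0,0,0],1],[[32,0.6,0.4],[0,0,0],1],[[32,0.6,0.4],[0,0,0],1]]'; python3 - <<'E'
from h import *
s=bot.read_state();print(s["force"].round(2),s["moment"].round(2))
go(hinge(-.149+.032),down(90+YAW),s);st,im=snap("wrist","w4")
f=lambda x,y,z:onz("wrist",(x,y),z,st);R=st["tcp_rot"];T=lambda p:(R.T@(p-st["position"])*1000).round(2)
g=im.min(2)
for r in (75,90,110,140,170,200):
    seg=g[r,255:292].astype(int);d=np.diff(seg);a,b=255+np.argmax(d)+.5,255+np.argmin(d)+.5
    print(r,a,b,T(f((a+b)/2+.5,r,.0738)))
E
```

```text
time_s: 7.17
position: [0.5476, -0.1414, 0.0656]
tcp_rot: [[-0.086, 0.996, -0.0], [0.996, 0.086, -0.0], [-0.0, -0.0, -1.0]]
force: [0.5, 0.7, -0.8]
opening: 0.18
[ 0.46  0.66 -0.78] [-0.11 -0.1   0.02]
shift [-0.5 -0.3 -0.4] turn [-0.01  0.    0.11]
75 273.5 270.5 [93.01 -0.13 -8.16]
90 274.5 269.5 [85.81 -0.12 -8.16]
110 265.5 281.5 [76.29  0.59 -8.16]
140 256.5 281.5 [62.06 -1.51 -8.16]
170 266.5 281.5 [47.68  0.87 -8.16]
200 257.5 281.5 [32.87 -1.29 -8.16]
```

```bash
python3 -m jog '[[[6,0,0],[0,0,0],1],[[12,0,0],[0,0,0],1],[[18,0,0],[0,0,0],1],[[24,0,0],[0,0,0],1],[[30,0,0],[0,0,0],1],[[36,0,0],[0,0,0],1],[[42,0,0],[0,0,0],1],[[48,0,0],[0,0,0],1],[[52,0,0],[0,0,0],1],[[55,0,0],[0,0,0],1],[[55,0,0],[0,0,0],1],[[55,0,0],[0,0,0],1]]'; python3 - <<'E'
from h import *
s=bot.read_state();go(hinge(-.057),down(90+YAW),s)
E
```

```text
time_s: 8.22
position: [0.5431, -0.087, 0.0657]
tcp_rot: [[-0.085, 0.996, 0.0], [0.996, 0.085, -0.0], [-0.0, 0.0, -1.0]]
force: [-0.3, -0.1, -0.6]
opening: 0.183
shift [ 4.9 -0.4 -0.3] turn [0.01 0.01 0.09]
```

```bash
python3 -m jog '[[[2,0,0],[0,0,0],1],[[4,0,0],[0,0,0],1],[[5,0,0],[0,0,0],1],[[6,0,0],[0,0,0],1],[[6,0,0],[0,0,0],1],[[6,0,0],[0,0,0],1]]'; python3 - <<'E'
from h import *
s=bot.read_state();go(hinge(-.057),down(90+YAW),s)
E
```

```text
time_s: 8.72
position: [0.5426, -0.082, 0.0657]
tcp_rot: [[-0.085, 0.996, 0.0], [0.996, 0.085, -0.001], [-0.001, 0.0, -1.0]]
force: [0.6, -4.8, -0.5]
opening: 0.183
shift [-0.1 -0.3 -0.3] turn [0.01 0.08 0.1 ]
```

```bash
python3 -m jog '[[[1,0,0],[0,0,0],1],[[1,0,0],[0,0,0],1],[[0,0,0],[0,0,0],1],[[0,0,0],[0,0,0],0.4],[[0,0,0],[0,0,0],0.4],[[0,0,0],[0,0,0],0.4],[[0,0,0],[0,0,0],0.4],[[0,0,-20],[0,0,0],0.4],[[0,0,-60],[0,0,0],0.4],[[-20,0,-100],[0,0,0],0.2],[[-40,0,-140],[0,0,0],0],[[-40,0,-140],[0,0,0],0]]'; python3 - <<'E'
from h import *
st,im=snap("wrist","w5");print(st["position"],st["opening"])
cv2.imwrite("pics/c5.png",cv2.resize(im[0:260,200:560],None,fx=2.2,fy=2.2,interpolation=3))
E
```

```text
time_s: 9.72
position: [0.5505, -0.1246, 0.2126]
tcp_rot: [[-0.084, 0.996, 0.014], [0.996, 0.084, -0.007], [-0.008, 0.013, -1.0]]
force: [1.3, -0.3, 0.6]
opening: 0.741
[ 0.55054259 -0.12455104  0.2125704 ] 0.7409929351359024
```

View pics/c5.png

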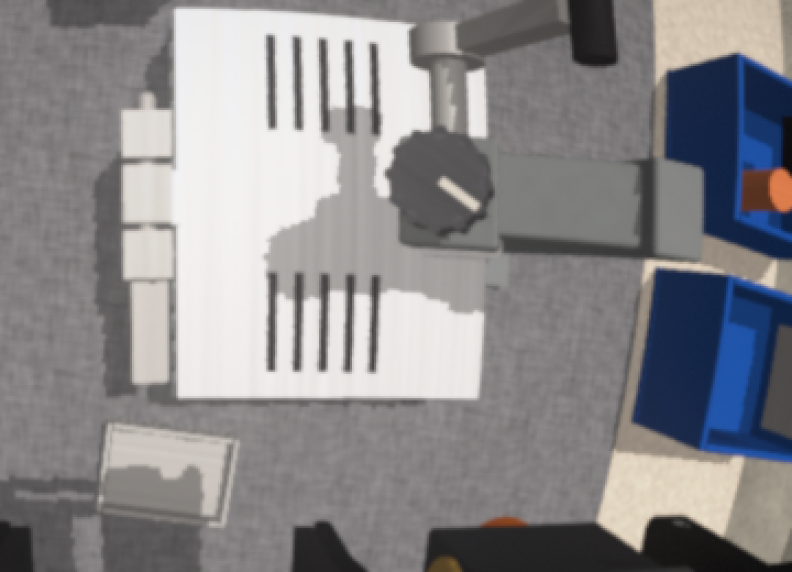

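The crop shows the pin fully home: grip shoulder against the near knuckle at crop (150,280), tip out of the far one at (148,98). The nut is at crop (440,185), the lever hub at (445,42) and the bar at (595,30). Now I'll locate the nut along the spindle axis.

```bash
cat >> h.py <<'E'
cx=np.array([np.cos(np.radians(YAW)),np.sin(np.radians(YAW)),0]);cy=np.array([-cx[1],cx[0],0]);ez=np.array([0,0,1.])
O=H+.085*cx-.072*ez
N=-np.sin(.5)*cx+np.cos(.5)*ez      # spindle up
NX=np.cos(.5)*cx+np.sin(.5)*ez      # nut_grip x
L=O+.05*cx+.08*ez
E
python3 - <<'E'
from h import *
st,im=load("w5")
print("O",O,"lip",L)
# dark nut blob in each view
def blob(im,x0,x1,y0,y1,thr):
    m=np.zeros(im.shape[:2],np.uint8);m[y0:y1,x0:x1]=(im.max(2)[y0:y1,x0:x1]<thr)
    m=cv2.morphologyEx(m,cv2.MORPH_CLOSE,np.ones((5,5)));n,l,s,c=cv2.connectedComponentsWithStats(m);k=1+np.argmax(s[1:,4])
    p=np.argwhere(l==k)[:,::-1].astype(np.float32);return cv2.minEnclosingCircle(p),s[k]
for thr in (70,85): print("w5",blob(im,370,432,50,112,thr))
t=cv2.imread("pics/top0.png");s=cv2.imread("pics/scene0.png")
for thr in (60,75): print("top",blob(t,264,286,170,192,thr)); 
for thr in (60,75): print("scene",blob(s,248,275,220,246,thr))
for D in np.arange(.06,.13,.01):
    print(round(D,2),[proj(n,L+D*N,q).round(1).tolist() for n,q in (("wrist",st),("top",None),("scene",None))], (L+D*N).round(3))
z=np.hstack([cv2.resize(t[150:215,235:315],None,fx=5,fy=5,interpolation=3),cv2.resize(s[200:265,220:300],None,fx=5,fy=5,interpolation=3)]);cv2.imwrite("pics/c6.png",z)
E
```

```text
O [ 0.62290189 -0.01818738  0.        ] lip [ 0.67272654 -0.01400349  0.08      ]
w5 (((409.0, 101.5), 10.965956687927246), array([399,  97,  21,  10,  38], dtype=int32))
w5 (((408.0, 91.0), 22.825523376464844), array([397,  71,  27,  41, 177], dtype=int32))
top (((272.5, 176.5), 2.549609661102295), array([270, 175,   6,   3,   7], dtype=int32))
top (((273.6428527832031, 181.0), 7.029556751251221), array([267, 174,  14,  15, 149], dtype=int32))
scene (((261.7368469238281, 236.86842346191406), 8.949210166931152), array([254, 229,  14,  17, 134], dtype=int32))
scene (((260.0, 235.125), 10.320740699768066), array([253, 225,  17,  21, 240], dtype=int32))
0.06 [[403.9, 88.3], [273.8, 178.6], [256.1, 240.7]] [ 0.644 -0.016  0.133]
0.07 [[402.6, 86.9], [273.9, 179.7], [257.8, 237.4]] [ 0.639 -0.017  0.141]
0.08 [[401.3, 85.3], [274.0, 180.8], [259.6, 234.1]] [ 0.635 -0.017  0.15 ]
0.09 [[399.9, 83.7], [274.0, 181.9], [261.4, 230.8]] [ 0.63  -0.018  0.159]
0.1 [[398.4, 81.9], [274.1, 183.0], [263.2, 227.5]] [ 0.625 -0.018  0.168]
0.11 [[396.7, 79.9], [274.2, 184.2], [265.0, 224.1]] [ 0.62  -0.018  0.177]
0.12 [[394.8, 77.8], [274.3, 185.4], [266.8, 220.6]] [ 0.615 -0.019  0.185]
0.13 [[392.7, 75.4], [274.4, 186.6], [268.7, 217.1]] [ 0.611 -0.019  0.194]
```

View pics/c6.png

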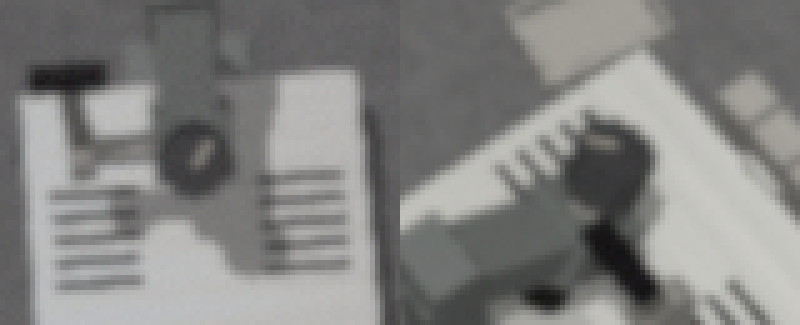

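Viewed from top, the nut's visual centre is at (274,181). It is at (262,232) in scene and (400,84) in w5, and all three agree on about 85 mm up the axis from the lip. Next I'll move to a pre-grasp pose 60 mm above along the axis for a refined look.

```bash
cat >> h.py <<'E'
D=.084
def nutR(phi=0):
    z=-N;x=np.cos(np.radians(phi))*cy+np.sin(np.radians(phi))*NX;return np.column_stack([x,np.cross(z,x),z])
def nutP(a,dx=0,dy=0): return L+(D+a)*N+dx*NX+dy*cy   # TCP a above grip centre
E
python3 - <<'E'
from h import *
go(nutP(.06),nutR())
E
```

```text
shift [99.  62.8  4.7] turn [-28.03   0.34   0.07]
```

```bash
python3 -m jog '[[[30,10,0],[-7,0,0],0.3],[[60,30,0],[-14,0,0],0.3],[[99,62.8,4.7],[-28,0,0],0.3],[[99,62.8,4.7],[-28,0,0],0.3],[[99,62.8,4.7],[-28,0,0],0.3],[[99,62.8,4.7],[-28,0,0],0.3],[[99,62.8,4.7],[-28,0,0],0.3],[[99,62.8,4.7],[-28,0,0],0.3],[[99,62.8,4.7],[-28,0,0],0.3],[[99,62.8,4.7],[-28,0,0],0.3]]'; python3 - <<'E'
from h import *
st,im=snap("wrist","w6");go(nutP(.06),nutR());print(st["joint_positions"].round(1))
cv2.imwrite("pics/c7.png",cv2.resize(im[0:300,80:480],None,fx=2,fy=2,interpolation=3))
for D in (.074,.084,.094): print(D,[proj("wrist",L+(D+a)*N,st).round(1).tolist() for a in (-.012,0,.012)])
E
```

```text
time_s: 10.6
position: [0.6011, -0.0179, 0.2014]
tcp_rot: [[-0.084, 0.879, 0.469], [0.996, 0.074, 0.039], [-0.001, 0.47, -0.883]]
force: [0.0, 0.5, -0.4]
opening: 0.7
shift [-2.2  4.9 -3.1] turn [-0.61  0.01  0.03]
[-17.7  22.8 108.8  25.8  24.4 -43.9]
0.074 [[280.1, 216.8], [280.2, 221.6], [280.4, 226.8]]
0.084 [[280.2, 220.8], [280.4, 225.9], [280.5, 231.5]]
0.094 [[280.3, 225.0], [280.5, 230.5], [280.7, 236.7]]
```

View pics/c7.png

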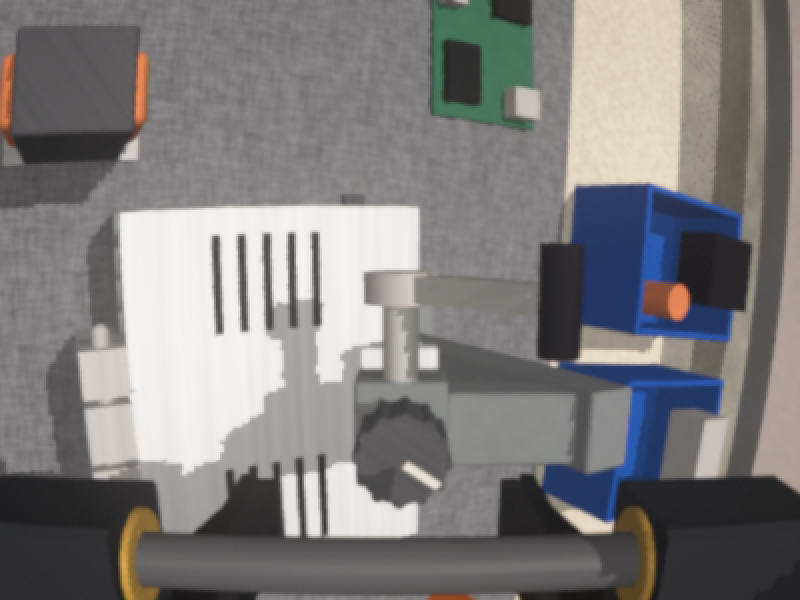

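```bash
python3 - <<'E'
from h import *
st,im=load("w6")
for D in (.078,.084,.09): print(D,[proj("wrist",L+(D-.024)*N+.02*cy+s*NX,st).round(1).tolist() for s in (-.018,.018)],"rim",[proj("wrist",L+(D+.012)*N+s*NX,st).round(1).tolist() for s in (-.016,.016)],proj("wrist",L+(D+.012)*N-.016*cy,st).round(1),proj("wrist",L+(D-.012)*N+.016*cy,st).round(1))
s=bot.read_state();import h
h.D=.084;go(nutP(-.017,0,.0),nutR())
E
```

```text
0.078 [[257.2, 189.3], [303.1, 189.5]] rim [[257.4, 228.5], [303.5, 228.7]] [280.2 249.9] [280.3 198. ]
0.084 [[256.7, 191.0], [303.7, 191.2]] rim [[256.9, 231.4], [304.2, 231.6]] [280.3 253.3] [280.4 199.9]
0.09 [[256.3, 192.7], [304.4, 192.9]] rim [[256.3, 234.4], [304.9, 234.6]] [280.4 256.8] [280.5 201.9]
shift [-2.2  5.7 73.9] turn [-0.61  0.01  0.03]
```

D=84 mm fits the head edge (191) and rim (200, 253) closely, with about +0.5 mm lateral. Next I'll descend around the nut.

```bash
python3 -m jog '[[[-2.2,6.2,0],[-0.6,0,0],0.3],[[-2.2,6.2,20],[-0.6,0,0],0.3],[[-2.2,6.2,45],[-0.6,0,0],0.3],[[-2.2,6.2,65],[-0.6,0,0],0.3],[[-2.2,6.2,72],[-0.6,0,0],0.3],[[-2.2,6.2,72],[-0.6,0,0],0.3],[[-2.2,6.2,72],[-0.6,0,0],0.3],[[-2.2,6.2,72],[-0.6,0,0],0.3],[[-2.2,6.2,72],[-0.6,0,0],0.3]]'; python3 - <<'E'
from h import *
go(nutP(-.017,.0005),nutR())
E
```

```text
time_s: 11.4
position: [0.6395, -0.016, 0.1416]
tcp_rot: [[-0.085, 0.874, 0.478], [0.996, 0.075, 0.04], [-0.001, 0.48, -0.877]]
force: [-0.3, 0.2, 0.6]
opening: 0.701
shift [-0.8  0.2  3. ] turn [0.05 0.   0.07]
```

```bash
python3 -m jog '[[[-0.8,0,1.5],[0,0,0],0.3],[[-0.8,0,1.5],[0,0,0],0.3],[[-0.8,0,1.5],[0,0,0],1],[[-0.8,0,1.5],[0,0,0],1],[[-0.8,0,1.5],[0,0,0],1],[[-0.8,0,1.5],[0,0,0],1],[[-0.8,0,1.5],[0,0,0],1],[[-0.8,0,1.5],[0,0,0],1],[[-0.8,0,1.5],[0,0,0],1],[[-0.8,0,1.5],[0,0,0],1]]'; python3 - <<'E'
from h import *
s=bot.read_state();R=s["tcp_rot"];print("tool F",(R.T@s["force"]).round(2),"M",(R.T@s["moment"]).round(3),s["opening"],s["joint_positions"].round(1))
go(nutP(-.017,.0005),nutR(),s)
E
```

```text
time_s: 12.23
position: [0.6403, -0.0166, 0.1391]
tcp_rot: [[-0.085, 0.875, 0.477], [0.996, 0.074, 0.041], [-0.0, 0.479, -0.878]]
force: [1.3, 1.0, 0.7]
opening: 0.355
tool F [0.84 1.58 0.08] M [ 0.098  0.03  -0.051] 0.3545961460789432 [-16.3  31.5 106.8  34.6  17.7 -52.1]
shift [-0.1  0.7  0.4] turn [-0.03 -0.03  0.06]
```

```bash
cat > m.py <<'E'
from h import *
s=bot.read_state();R=s["tcp_rot"];print("tool F",(R.T@s["force"]).round(2),"M",(R.T@s["moment"]).round(3),s["opening"].round(3),"q",s["joint_positions"].round(1))
x=R[:,0];print("phi",np.degrees(np.arctan2(x@NX,x@cy)).round(2));go(nutP(-.017,.0005),nutR(np.degrees(np.arctan2(x@NX,x@cy))),s)
E
python3 -m jog '[[[0,0,0],[0,0,-6],1],[[0,0,0],[0,0,-12],1],[[0,0,0],[0,0,-18],1],[[0,0,0],[0,0,-24],1],[[0,0,0],[0,0,-30],1]]'; python3 m.py
```

```text
time_s: 12.65
position: [0.6409, -0.0164, 0.1394]
tcp_rot: [[-0.513, 0.713, 0.478], [0.824, 0.565, 0.041], [-0.241, 0.415, -0.877]]
force: [2.4, 3.0, 1.0]
opening: 0.356Traceback (most recent call last):
  File "m.py", line 2, in <module>
    s=bot.read_state();R=s["tcp_rot"];print("tool F",(R.T@s["force"]).round(2),"M",(R.T@s["moment"]).round(3),s["opening"].round(3),"q",s["joint_positions"].round(1))
                                                                                                              ^^^^^^^^^^^^^^^^^^
AttributeError: 'float' object has no attribute 'round'
```

```bash
sed -i 's/s\["opening"\].round(3)/round(s["opening"],3)/' m.py; python3 m.py
python3 -m jog '[[[0,0,0],[0,0,-4],1],[[0,0,0],[0,0,-8],1],[[0,0,0],[0,0,-12],1]]'; python3 m.py
```

```text
tool F [0.98 3.81 0.42] M [-0.403  0.13   0.268] 0.356 q [-16.3  31.5 106.7  34.7  17.7 -82.3]
phi -30.25
shift [-0.3 -0.1  0.4] turn [ 0.05 -0.02 -0.  ]
time_s: 12.9
position: [0.6421, -0.0173, 0.14]
tcp_rot: [[-0.646, 0.593, 0.481], [0.692, 0.721, 0.039], [-0.324, 0.358, -0.876]]
force: [5.7, -0.7, -0.4]
opening: 0.355
tool F [-4.03  2.66  3.07] M [-0.486 -0.523  0.621] 0.355 q [-16.3  31.5 106.7  34.7  17.6 -94.1]
phi -42.0
shift [ 1.4 -0.5  0.4] turn [0.09 0.19 0.  ]
```

The moment about the tool axis rose from 0.27 to 0.62 N m, so the nut is at its zero stop (q0 ≈ 0.65, within the given range). Now clockwise 3.0 rad (172°) from here.

```bash
python3 -m jog '[[[0,0,0],[0,0,7],1],[[0,0,0],[0,0,14],1],[[0,0,0],[0,0,21],1],[[0,0,0],[0,0,28],1],[[0,0,0],[0,0,35],1],[[0,0,0],[0,0,42],1],[[0,0,0],[0,0,49],1],[[0,0,0],[0,0,56],1],[[0,0,0],[0,0,63],1],[[0,0,0],[0,0,70],1],[[0,0,0],[0,0,77],1],[[0,0,0],[0,0,84],1]]'; python3 m.py
```

```text
time_s: 13.9
position: [0.6387, -0.0176, 0.1381]
tcp_rot: [[0.527, 0.705, 0.475], [0.788, -0.615, 0.039], [0.32, 0.353, -0.879]]
force: [-3.6, -3.8, -0.0]
opening: 0.354
tool F [-4.88 -0.22 -1.81] M [ 0.213 -1.215 -0.266] 0.354 q [-16.4  31.5 106.9  34.4  17.7  -9.8]
phi 42.2
shift [2.3 1.5 0.4] turn [-0.12  0.15 -0.  ]
```

```bash
python3 -m jog '[[[0.5,0.5,0],[0,0,7],1],[[1,1,0],[0,0,14],1],[[1,1,0],[0,0,21],1],[[1,1,0],[0,0,28],1],[[1,1,0],[0,0,35],1],[[1,1,0],[0,0,42],1],[[1,1,0],[0,0,49],1],[[1,1,0],[0,0,56],1],[[1,1,0],[0,0,63],1],[[1,1,0],[0,0,70],1],[[1,1,0],[0,0,77],1],[[1,1,0],[0,0,84],1]]'; python3 m.py; python3 -m jog '[[[0,0,0],[0,0,5],1],[[0,0,0],[0,0,5],1]]';python3 m.py
```

```text
time_s: 14.9
position: [0.6379, -0.0137, 0.1379]
tcp_rot: [[0.76, -0.449, 0.47], [-0.529, -0.848, 0.046], [0.378, -0.284, -0.881]]
force: [-2.8, 5.6, 2.1]
opening: 0.358
tool F [-4.26 -4.12 -2.91] M [ 0.559 -1.181 -0.225] 0.358 q [-16.2  31.5 106.8  34.1  18.2  74.7]
phi 126.19
shift [4.5 0.7 0.4] turn [-0.03  0.6  -0.  ]
time_s: 15.07
position: [0.638, -0.0135, 0.1379]
tcp_rot: [[0.719, -0.511, 0.47], [-0.599, -0.8, 0.046], [0.352, -0.315, -0.881]]
force: [-4.1, 5.6, 1.7]
opening: 0.357
tool F [-5.7  -2.91 -3.13] M [ 0.319 -1.109  0.104] 0.357 q [-16.2  31.5 106.8  34.2  18.2  79.6]
phi 131.06
shift [4.6 0.6 0.4] turn [-0.   0.6 -0. ]
```

Mz was -0.23 to -0.27 while turning, and the tool turned 173° from the stop. Next I'll release, back off along the axis, and check with the nut's pointer mark that it followed.

```bash
python3 -m jog '[[[0,0,0],[0,0,0],0.3],[[0,0,0],[0,0,0],0.3],[[0,0,0],[0,0,0],0.3],[[0,0,0],[0,0,0],0.3],[[4,0,-5],[0,0,0],0.3],[[4,0,-20],[0,0,0],0.3],[[4,0,-50],[0,0,0],0.3],[[4,0,-77],[0,0,0],0.3],[[4,0,-77],[0,0,0],0.3],[[4,0,-77],[0,0,0],0.3],[[4,0,-77],[0,0,0],0.3]]'; cat > ptr.py <<'E'
from h import *
import sys
def pol(f):
    st,im=load(f);c=L+(D+.012)*N+.0005*NX
    X=[];G=[]
    g=im.min(2).astype(np.uint8)
    r=np.arange(0,15,.5)/1000;th=np.radians(np.arange(0,360,3))
    P=np.array([[proj("wrist",c+a*(np.cos(t)*cy+np.sin(t)*NX),st) for a in r] for t in th],np.float32)
    v=cv2.remap(g,P[...,0],P[...,1],cv2.INTER_LINEAR).astype(float)
    w=v[:,8:22].mean(1);k=np.argsort(w)[::-1][:8];print(f,np.degrees(th[k]).round(),w[k].round(),np.median(w))
    m=v>np.median(v)+60;ii=np.argwhere(m)
    xy=np.array([[r[b]*np.cos(th[a]),r[b]*np.sin(th[a])] for a,b in ii]);print(len(ii),xy.mean(0)*1000,np.degrees(np.arctan2(xy.mean(0)[1],xy.mean(0)[0])))
snap("wrist","w7") if len(sys.argv)>1 else 0
for f in ("w6","w7"): pol(f)
E
python3 ptr.py 1; python3 m.py
```

```text
time_s: 15.98
position: [0.6078, -0.0223, 0.2089]
tcp_rot: [[0.715, -0.51, 0.478], [-0.598, -0.801, 0.04], [0.362, -0.314, -0.878]]
force: [0.2, 0.4, 0.4]
opening: 0.702
tool F [ 0.   -0.21 -0.76] M [-0.187 -0.251  0.055] 0.7 q [-18.1  22.6 107.9  26.   25.3  86.8]
phi 130.96
shift [-4.2  0.2 77. ] turn [0.03 0.08 0.  ]Traceback (most recent call last):
  File "ptr.py", line 14, in <module>
    for f in ("w6","w7"): pol(f)
                          ~~~^^^
  File "ptr.py", line 8, in pol
    P=np.array([[proj("wrist",c+a*(np.cos(t)*cy+np.sin(t)*NX),st) for a in r] for t in th],np.float32)
                 ~~~~^^^^^^^^^^^^^^^^^^^^^^^^^^^^^^^^^^^^^^^^^^^^
  File "h.py", line 18, in proj
    i=vision.camera_info(n);K=np.array(i["intrinsics"])
ValueError: time passes only in moves, steps and waits
```

```bash
sed -i 's/vision.camera_info(n)/INF(n)/' h.py; sed -i '2a import functools\nINF=functools.lru_cache(None)(lambda n: vision.camera_info(n))' h.py; ls pics/w7*; python3 ptr.py
```

```text
pics/w7.npy
pics/w7.png
w6 [120. 123. 117. 126. 114. 129. 111. 132.] [216. 214. 212. 208. 202. 194. 185. 172.] 92.0
602 [-1.71518111  2.61021216] 123.3090798232316
w7 [276. 273. 270. 279. 267. 282. 285. 264.] [183. 182. 179. 178. 170. 169. 158. 155.] 101.39285714285714
166 [ 0.6852218  -5.97771217] -83.4607588655351
```

The pointer moved from about 121° to about 276° (155°), against roughly 131–139° expected. I'll view the crop to judge this.

```bash
python3 - <<'E'
from h import *
out=[]
for f in ("w6","w7"):
    st,im=load(f);c=L+(D+.012)*N+.0005*NX
    a=np.linspace(-.03,.03,200)
    P=np.array([[proj("wrist",c+x*cy+y*NX,st) for x in a] for y in a],np.float32)
    out.append(cv2.remap(im,P[...,0],P[...,1],cv2.INTER_CUBIC))
st,im=load("w7");p=proj("wrist",c,st).astype(int);print(p)
z=cv2.resize(im[max(0,p[1]-100):p[1]+60,p[0]-100:p[0]+100],None,fx=2,fy=2,interpolation=3)
Z=np.zeros((max(200,z.shape[0]),800,3),np.uint8);Z[:200,:200]=out[0];Z[:200,200:400]=out[1];Z[:z.shape[0],400:]=z
cv2.imwrite("pics/c8.png",Z)
E
```

```text
[273 234]
```

View pics/c8.png

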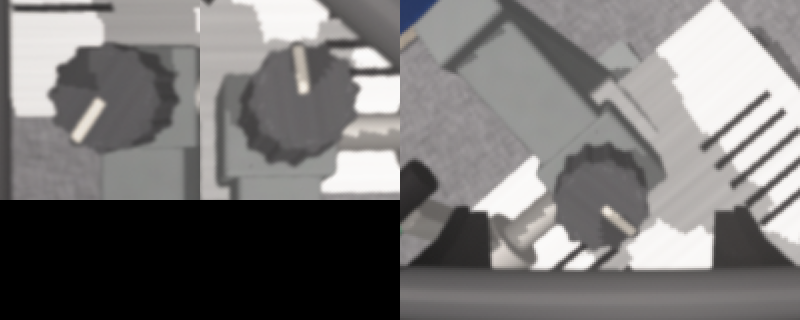

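Left panels: the pointer's own direction goes from 124° to 262°, so the nut turned 139°. The stop-slip estimate (131 + about 8) agrees, giving a start of about 0.60 rad and now about 3.0 rad. Now the lever: I'll check the bar's predicted pixels and compute the hover pose.

```bash
cat >> h.py <<'E'
G=L+D*N+.0005*NX
def lp(n,nx,y=.055): return G+n/1000*N+nx/1000*NX+y*cy   # mm in nut frame
E
python3 - <<'E'
from h import *
for f,dn in (("w6",6),("w7",0)):
    st,im=load(f)
    for q in (0,.075,.15):
        t=np.radians(50)-q;b=lp(-38+dn+70*np.cos(t),70*np.sin(t));print(f,q,proj("wrist",b,st).round(1),proj("wrist",b+.018*cy,st).round(1),proj("wrist",b-.018*cy,st).round(1))
st,im=load("w6")
m=(im.max(2)<60).astype(np.uint8);m[:,:345]=0;m[:,375:]=0;m[:115]=0;m[188:]=0
ys,xs=np.where(m);print(xs.min(),xs.max(),ys.min(),ys.max(),xs.mean(),ys.mean())
go(lp(70,85),nutR())
E
```

```text
w6 0 [364.8 152.5] [365.8 124.9] [363.4 179.7]
w6 0.075 [361.1 153. ] [362.1 124.8] [359.7 180.7]
w6 0.15 [356.7 153.4] [357.6 124.6] [355.3 181.7]
w7 0 [167.8 225.2] [152.4 240. ] [184.4 209.6]
w7 0.075 [169.6 230.5] [154.  245.3] [186.4 214.8]
w7 0.15 [171.8 236.1] [155.9 250.9] [188.8 220.3]
349 371 122 179 359.7142857142857 150.2340791738382
shift [ 23.8 -97.  -10.1] turn [-8.0000e-02  7.0000e-02 -1.3096e+02]
```

The bar matches the model (q ≈ 0.1). Moving to hover beyond the bar with fingers shut.

```bash
python3 -m jog '[[[0,0,-15],[0,0,-131],0.6],[[5,-20,-15],[0,0,-131],1],[[10,-40,-15],[0,0,-131],1],[[20,-80,-15],[0,0,-131],1],[[23.8,-97,-10],[0,0,-131],1],[[23.8,-97,-10],[0,0,-131],1],[[23.8,-97,-10],[0,0,-131],1],[[23.8,-97,-10],[0,0,-131],1],[[23.8,-97,-10],[0,0,-131],1],[[23.8,-97,-10],[0,0,-131],1],[[23.8,-97,-10],[0,0,-131],1],[[23.8,-97,-10],[0,0,-131],1]]'; cat > l.py <<'E'
from h import *
s=bot.read_state();d=s["position"]-G;R=s["tcp_rot"]
print("n %.1f nx %.1f y %.1f"%tuple(1000*np.array([d@N,d@NX,d@cy])),"F n,nx,y",[round(float(s["force"]@a),1) for a in (N,NX,cy)],"open",round(s["opening"],2),"t",round(s["time_s"],1))
go(s["position"],nutR(),s)
E
python3 l.py
```

```text
time_s: 17.03
position: [0.6691, 0.0413, 0.2545]
tcp_rot: [[0.556, 0.683, 0.474], [0.761, -0.648, 0.041], [0.335, 0.338, -0.879]]
force: [-0.0, 0.5, 0.7]
opening: 0.009
n 68.7 nx 84.0 y 55.4 F n,nx,y [0.6, 0.4, 0.5] open 0.01 t 17.0
shift [0. 0. 0.] turn [-2.300e-01  1.000e-02 -4.466e+01]
```

```bash
python3 -m jog '[[[0,0,0],[0,0,-44.7],1],[[0,0,0],[0,0,-44.7],1],[[0,0,0],[0,0,-44.7],1],[[0,0,0],[0,0,-44.7],1],[[0,0,0],[0,0,-44.7],1],[[0,0,0],[0,0,-44.7],1],[[0,0,0],[0,0,-44.7],1],[[0,0,25],[0,0,-44.7],1],[[0,0,45],[0,0,-44.7],1],[[0,0,60],[0,0,-44.7],1],[[0,0,67],[0,0,-44.7],1],[[0,0,67],[0,0,-44.7],1]]';python3 l.py
```

```text
time_s: 18.03
position: [0.7006, 0.044, 0.1941]
tcp_rot: [[-0.08, 0.878, 0.472], [0.997, 0.068, 0.041], [0.004, 0.474, -0.88]]
force: [-0.9, -0.0, -0.0]
opening: 0.006
n 0.5 nx 82.8 y 55.5 F n,nx,y [0.4, -0.8, 0.1] open 0.01 t 18.0
shift [0. 0. 0.] turn [-0.35 -0.1  -0.32]
```

```bash
python3 -m jog '[[[0,-7,-2],[0,0,0],1],[[0,-13,-4],[0,0,0],1],[[0,-20,-8],[0,0,0],1],[[0,-26,-12],[0,0,0],1],[[0,-32,-16],[0,0,0],1],[[0,-38,-19],[0,0,0],1]]';python3 l.py; python3 -m jog '[[[0,-6,-2],[0,0,0],1],[[0,-12,-3],[0,0,0],1],[[0,-18,-4],[0,0,0],1],[[0,-24,-5],[0,0,0],1],[[0,-30,-5],[0,0,0],1],[[0,-36,-4],[0,0,0],1],[[0,-42,-3],[0,0,0],1],[[0,-42,-3],[0,0,0],1]]';python3 l.py
```

```text
time_s: 18.53
position: [0.6599, 0.0401, 0.1989]
tcp_rot: [[-0.079, 0.872, 0.482], [0.997, 0.068, 0.039], [0.002, 0.484, -0.875]]
force: [2.9, 0.5, 4.1]
opening: 0.006
n 24.3 nx 49.3 y 55.0 F n,nx,y [2.2, 4.5, 0.3] open 0.01 t 18.5
shift [0. 0. 0.] turn [ 0.3   0.06 -0.29]
time_s: 19.2
position: [0.6184, 0.0377, 0.1769]
tcp_rot: [[-0.079, 0.877, 0.473], [0.997, 0.068, 0.041], [0.004, 0.475, -0.88]]
force: [0.5, -0.4, 0.3]
opening: 0.011
n 24.9 nx 2.2 y 56.1 F n,nx,y [0.0, 0.6, -0.4] open 0.01 t 19.2
shift [0. 0. 0.] turn [-0.3  -0.1  -0.33]
```

```bash
python3 -m jog '[[[0,-6,0],[0,0,0],1],[[0,-11,3],[0,0,0],1],[[0,-16,5],[0,0,0],1],[[0,-20,7],[0,0,0],1],[[0,-20,7],[0,0,0],1]]';python3 l.py; python3 - <<'E'
from h import *
st,im=snap("wrist","w8")
# bar search: predicted pixel for several angles
for th in (10,-15,-25,-35,-50):
    t=np.radians(th);b=lp(-38+70*np.cos(t),70*np.sin(t),.055);p=proj("wrist",b+.012*cy,st);x,y=p.astype(int)
    print(th,p.round(0),im[y-1:y+2,x-1:x+2].mean((0,1)).round() if 0<=y<420 and 0<=x<560 else None)
E
```

```text
time_s: 19.62
position: [0.6053, 0.0365, 0.1619]
tcp_rot: [[-0.079, 0.876, 0.475], [0.997, 0.068, 0.041], [0.004, 0.477, -0.879]]
force: [0.1, -0.0, 0.3]
opening: 0.005
n 18.1 nx -16.5 y 56.0 F n,nx,y [0.2, 0.2, -0.0] open 0.01 t 19.6
shift [0. 0. 0.] turn [-0.18 -0.06 -0.32]
10 [330. 245.] [49. 48. 49.]
-15 [269. 245.] [54. 56. 59.]
-25 [247. 241.] [77. 78. 81.]
-35 [228. 237.] [60. 61. 64.]
-50 [208. 230.] [72. 73. 76.]
```

```bash
python3 -m jog '[[[0,2,-10],[0,0,0],1],[[0,0,-20],[0,0,0],1],[[0,-12,-20],[0,0,0],1],[[0,-24,-19],[0,0,0],1],[[0,-26,-17],[0,0,0],1],[[0,-28,-13],[0,0,0],1],[[0,-30,-9],[0,0,0],1],[[0,-31,-7],[0,0,0],1]]';python3 l.py;  python3 -m jog '[[[0,-2,2],[0,0,0],1],[[0,-4,4],[0,0,0],1],[[0,-5,6],[0,0,0],1]]';python3 l.py
```

```text
time_s: 20.33
position: [0.57, 0.0351, 0.1522]
tcp_rot: [[-0.081, 0.88, 0.468], [0.997, 0.069, 0.043], [0.006, 0.47, -0.883]]
force: [-20.0, -7.6, 11.4]
opening: 0.006
n 26.5 nx -52.2 y 57.5 F n,nx,y [19.8, -12.6, -5.9] open 0.01 t 20.3
shift [0. 0. 0.] turn [-0.6  -0.23 -0.27]
time_s: 20.58
position: [0.5671, 0.0349, 0.144]
tcp_rot: [[-0.081, 0.881, 0.467], [0.997, 0.069, 0.044], [0.006, 0.469, -0.883]]
force: [-21.2, -8.7, 9.3]
opening: 0.006
n 20.7 nx -58.6 y 57.6 F n,nx,y [18.6, -14.7, -6.9] open 0.01 t 20.6
shift [0. 0. 0.] turn [-0.7  -0.25 -0.31]
```

The reaction (+n, -nx) says the tip slid past onto the robot side of the bar. I'll lift, go back to the +NX side of the bar and press diagonally.

```bash
python3 -m jog '[[[-2,-1,-8],[0,0,0],1],[[-2,0,-18],[0,0,0],1],[[-2,15,-20],[0,0,0],1],[[-2,35,-20],[0,0,0],1],[[-2,43,-18],[0,0,0],1],[[-2,43,-8],[0,0,0],1],[[-2,41,-4],[0,0,0],1],[[-2,41,-4],[0,0,0],1]]';python3 l.py;  python3 -m jog '[[[0,-2,2],[0,0,0],1],[[0,-4,3],[0,0,0],1],[[0,-6,4],[0,0,0],1]]';python3 l.py
```

```text
time_s: 21.25
position: [0.607, 0.035, 0.1676]
tcp_rot: [[-0.08, 0.878, 0.473], [0.997, 0.068, 0.042], [0.005, 0.475, -0.88]]
force: [-0.3, 0.2, 0.4]
opening: 0.004
n 22.3 nx -12.4 y 54.4 F n,nx,y [0.4, -0.0, 0.2] open 0.0 t 21.2
shift [0. 0. 0.] turn [-0.31 -0.12 -0.32]
time_s: 21.5
position: [0.6043, 0.0344, 0.1626]
tcp_rot: [[-0.079, 0.876, 0.476], [0.997, 0.068, 0.041], [0.003, 0.477, -0.879]]
force: [-0.2, -0.1, -0.4]
opening: 0.007
n 19.2 nx -17.2 y 54.0 F n,nx,y [-0.3, -0.3, -0.1] open 0.01 t 21.5
shift [0. 0. 0.] turn [-0.14 -0.06 -0.32]
```

```bash
python3 -m jog '[[[0,-4,1],[0,0,0],1],[[0,-8,2],[0,0,0],1],[[0,-11,4],[0,0,0],1]]';python3 l.py;  python3 -m jog '[[[0,-3,1],[0,0,0],1],[[0,-5,2],[0,0,0],1],[[0,-7,3],[0,0,0],1]]';python3 l.py
```

```text
time_s: 21.75
position: [0.5968, 0.0337, 0.1543]
tcp_rot: [[-0.079, 0.876, 0.476], [0.997, 0.068, 0.041], [0.003, 0.478, -0.878]]
force: [-0.1, 0.3, -0.3]
opening: 0.003
n 15.6 nx -27.8 y 53.9 F n,nx,y [-0.2, -0.2, 0.3] open 0.0 t 21.8
shift [0. 0. 0.] turn [-0.08 -0.04 -0.31]
time_s: 22.0
position: [0.5931, 0.0333, 0.1488]
tcp_rot: [[-0.079, 0.875, 0.478], [0.997, 0.068, 0.04], [0.003, 0.479, -0.878]]
force: [1.1, 1.0, 1.8]
opening: 0.007
n 12.5 nx -33.7 y 53.8 F n,nx,y [1.0, 1.9, 0.9] open 0.01 t 22.0
shift [0. 0. 0.] turn [ 0.   -0.01 -0.31]
```

```bash
python3 -m jog '[[[0,-2,2],[0,0,0],1],[[0,-3,3],[0,0,0],1],[[0,-4,4],[0,0,0],1]]';python3 l.py;  python3 -m jog '[[[0,-2,1],[0,0,0],1],[[0,-3,2],[0,0,0],1],[[0,-3,2],[0,0,0],1]]';python3 l.py
```

```text
time_s: 22.25
position: [0.5922, 0.0332, 0.1445]
tcp_rot: [[-0.079, 0.874, 0.48], [0.997, 0.068, 0.04], [0.002, 0.481, -0.877]]
force: [-4.4, 1.2, 15.0]
opening: 0.004
n 9.2 nx -36.5 y 53.8 F n,nx,y [15.2, 3.4, 1.5] open 0.0 t 22.2
shift [0. 0. 0.] turn [ 0.13  0.   -0.3 ]
time_s: 22.5
position: [0.5922, 0.0332, 0.1439]
tcp_rot: [[-0.079, 0.871, 0.484], [0.997, 0.068, 0.04], [0.001, 0.486, -0.874]]
force: [-6.6, 2.6, 22.2]
opening: 0.007
n 8.7 nx -36.8 y 53.7 F n,nx,y [22.5, 5.0, 3.1] open 0.01 t 22.5
shift [0. 0. 0.] turn [ 0.43  0.06 -0.28]
```

```bash
python3 -m jog '[[[0,2,-6],[0,0,0],1],[[0,3,-20],[0,0,0],1],[[0,3,-55],[0,0,0],1],[[-30,10,-80],[0,0,0],1],[[-60,20,-80],[0,0,0],1],[[-80,20,-80],[0,0,0],1],[[-80,20,-80],[0,0,0],1],[[-80,20,-80],[0,0,0],1],[[-80,20,-80],[0,0,0],1],[[-80,20,-80],[0,0,0],1]]';python3 l.py;python3 - <<'E'
from h import *
st,im=snap("wrist","w9")
for th in (-40,-45,-50):
    t=np.radians(th);b=lp(-38+70*np.cos(t),70*np.sin(t));print(th,[proj("wrist",b+s*cy,st).round(1).tolist() for s in (-.018,0,.018)])
m=(im.max(2)<60).astype(np.uint8);m[230:]=0
n,l,s,c=cv2.connectedComponentsWithStats(m)
for k in range(1,n):
    if s[k,4]>150: print(s[k],c[k].round(1))
t,_=0,0
top=vision.capture("top")[:,:,::-1]
z=cv2.resize(top[140:245,205:345],None,fx=2.8,fy=2.8,interpolation=3)
w=cv2.resize(im[20:280,90:460],(400,281))
Z=np.zeros((300,800,3),np.uint8);Z[:281,:400]=w;Z[:z.shape[0],400:400+z.shape[1]]=z[:300,:400];cv2.imwrite("pics/c9.png",Z)
E
```

```text
time_s: 23.33
position: [0.5743, -0.0473, 0.2187]
tcp_rot: [[-0.081, 0.876, 0.475], [0.997, 0.069, 0.042], [0.004, 0.477, -0.879]]
force: [-0.6, 0.3, -0.1]
opening: 0.004
n 86.1 nx -22.5 y -24.9 F n,nx,y [0.2, -0.6, 0.4] open 0.0 t 23.3
shift [0. 0. 0.] turn [-0.17 -0.13 -0.27]
-40 [[241.3, 134.4], [241.0, 109.4], [240.8, 84.5]]
-45 [[235.7, 134.3], [235.3, 109.7], [235.1, 85.3]]
-50 [[230.9, 134.2], [230.5, 110.1], [230.3, 86.1]]
[311   9  16  30 422] [318.4  23.7]
[118  40  56  19 885] [142.6  48.4]
[ 420   98   33   37 1005] [436.6 115.8]
```

View pics/c9.png

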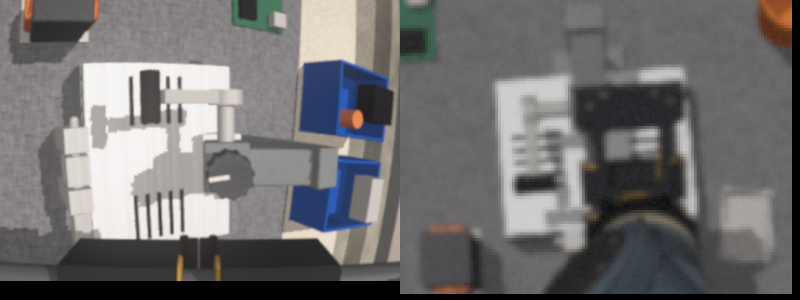

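The wrist view shows the bar at about px (229,110), against (230.5,110) predicted for locked. The pin is home, the transformer and dish are in place, and the nut pointer lies along -NX. One last numeric pointer check, then hand in.

```bash
sed -i 's/("w6","w7")/("w6","w7","w9")/' ptr.py; python3 ptr.py; python3 - <<'E'
from h import *
st,im=load("w9")
g=im.min(2).astype(int);c=proj("wrist",L+(D+.012)*N,st).astype(int);print(c)
w=g[c[1]-14:c[1]+15,c[0]-24:c[0]+25];ys,xs=np.where((w>170)&(np.hypot(*np.mgrid[-14:15,-24:25])<19))
p=np.column_stack([xs+c[0]-24,ys+c[1]-14]);
o,nn=L+(D+.012)*N,N
W=[]
for q in p:
    a,d=ray("wrist",q,st);x=a+d*((o-a)@nn)/(d@nn)-o;W.append([x@cy*1000,x@NX*1000])
W=np.array(W,np.float32);v=cv2.fitLine(W,2,0,.01,.01).ravel();print(len(W),W.mean(0),np.degrees(np.arctan2(v[1],v[0])))
bot.hand_in();print("handed in",bot.read_state()["time_s"])
E
```

```text
w6 [123. 126. 120. 129. 117. 132. 114. 135.] [216. 215. 211. 210. 201. 196. 182. 176.] 92.03571428571428
401 [-2.64754759  3.7652013 ] 125.11344110697424
w7 [279. 276. 282. 273. 285. 270. 288. 267.] [186. 185. 181. 181. 173. 171. 163. 156.] 101.5
147 [ 0.99176654 -6.61359137] -81.47154038843144
w9 [264. 267. 270. 261. 273. 258. 276. 255.] [221. 221. 219. 216. 204. 202. 188. 182.] 97.21428571428571
321 [-0.26699635 -5.53607988] -92.76114513240758
[302 184]
80 [-0.5979618 -7.6259737] 81.06364
the job is handed in; nothing more can be done
the job is handed in; nothing more can be done
```

I fitted the hinge pin, set the nut and locked the lever, then handed the job in at about 23.4 s of the 72 s allowed. Nothing was touching the robot at that point.

- **Pin:** I took the smaller of the two pins that were not blue and put it in from the right, the dish side. It met the shoulder at the given 57 mm and I let go. Later pictures show the shoulder against the near knuckle and the tip out of the far one.
- **Nut:** I turned it back to its zero stop, where the moment rose from 0.27 to 0.62 N m. I then turned it about 173° clockwise, which is 3.0 rad. The pointer's own direction moved 139° from its start, and the stop-based count agrees.
- **Nut checks that disagreed:** A cruder reading of the pointer gave about 155°, which would be about 0.3 rad further. The final view fell between the two, at roughly 137–147°. All of these are within the allowed ±0.44 rad. I never saw the gap between pad and lip directly.
- **Lever:** I pushed it over to its stop, where it held against 22 N. The bar then sat within 2 pixels of where it should be when locked. One press slipped past onto the wrong side of the bar at about 25 N and I redid it.
- **Bystanders:** The dish, transformer and board showed no sign of being moved. The heat sink, screwdriver and cup were not checked at the end.

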